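Fill the hub carrier and hold it up level

ROBOT

A 6-joint arm with a two-finger parallel gripper is mounted at the origin on the work surface. World frame = base frame: x ahead of the robot, y to its left, z up, the work surface at z = 0. Lengths are in m, angles in rad, forces in N, time in s.
With the tool pointing down it reaches from about 0.375 to 0.9 m from the base axis. Payload 3.1 kg.
Tool frame: the origin (TCP) lies between the finger pads; the fingertips stand 22 mm ahead of it and the grasp point (between the pads) lies 3 mm ahead of it; z points along the fingers, y is the line along which they close (so a half turn about z gives the same grasp; the last joint's range is limited). The gripper opens to 87 mm and grips with 3 to 60 N. Pads are 19 mm wide; open, the fingers measure 117 mm over their backs; the gripper's body (75 mm by 190 mm) begins 51 mm behind the grasp point.
Start: joints at [-1.306, 0.527, 1.433, -0, 1.181, -0.178], TCP at [0.268, -0.564, 0.206] pointing down, gripper open.
Joint ranges: [-3.08, 3.08], [-0.75, 2.2], [0.22, 2.44], [-1.43, 4.57], [0, 2.65], [-2.85, 2.85]. Speed limits (rad/s): [2.79, 2.79, 3.14, 3.14, 3.14, 3.14].

INTERFACE

Orientations are given as a unit quaternion [x, y, z, w].
In Python, from rig import robot gives the robot as it stands.
- The arm moves only by the tool move_arm, never from a script. Its argument "series" is text: rows parted by semicolons, each of 6 numbers parted by spaces: the shift along the tool's x, y, z in mm, then the turn, a rotation vector about the tool's x, y, z in degrees. In form: dx dy dz ax ay az; .... A call has 1 to 8 rows; each row is the pose to reach, as a shift and turn from the pose commanded when the call began, along the tool's axes at that moment; what a row does not reach only later rows make up. A row lasts 1/12 s, in which the tool goes at most 41.7 mm and 7.16 degrees, less where a joint would pass 70% of its speed; a pose out of reach is approached as far as the arm can. A call with a gripper value outside its range is refused whole. "jaw" is the opening, from 0 (shut) to 1 (fully open), set as the call begins (left out, the last holds). The fingers move at their own pace and stop on an object; "newtons" is the grip in N (left out, the last holds). Time passes only in rows, so rows that repeat a pose let the fingers close. It gives the time, the measured TCP pose, the force, the opening and the grip force at its end, in the units of the state.
- robot.get_obs(): the state, without advancing time (a new reading comes with each control period).
- robot.camera(name): name is "scene" or "top" or "wrist"; returns a dict with "img" (384x512x3 uint8, red, green, blue), "mtx" (3x3 intrinsics, pixels), "world_to_cam" (4x4, takes a point from world to camera coordinates). Camera axes: x right, y down, z forward; pixel columns grow to the right and rows downward; lengths in m; the calibration is good to about 2 mm. A picture is of the moment at which its call begins. There is no depth.
- robot.hand_in(): hands the job in; it is judged then, once.
Trained networks look in a picture, given as the dict that the camera call returned (one of the last four; its "shot" number tells which), for a name from the list of things; names that differ only in an ending like _2 or _b are one class to them, and where a whole thing is asked for, a point or a joint stands for the part that bears it (a point fixed in the world has none). Each returns a list of dicts, best first, with "p" (0 to 1); they miss things now and then, are a little off and sometimes report something else, mostly with a low value. They report only what shows in the picture. A call takes as long as a camera call. They do not tell look-alikes from the thing itself.
- robot.search_frame(picture, thing): "xyz" ([x, y, z] in m, in world coordinates, good to about 4 mm: the middle of the surface that is visible of it).
- robot.tip_of(picture, thing): "xyz" ([x, y, z] in m, in world coordinates, good to about 4 mm: a listed point, or the origin of a listed thing).
The state is a dict: "time": time; "q": joint angles; "joint_velocities": joint speeds; "joint_torque": joint torques, N m; "position": TCP position; "tool_rot": TCP orientation; "ft_force": force on the tool from outside, world axes, zero at the start; "moment": the same for the moment, N m; "grip_width": finger opening in m; "grip_force": force on a finger pad.
Only numpy, scipy, OpenCV 4.12 (cv2) and the standard library are available. Lean on these libraries where they do the work, as an engineer would, in place of code of your own. Each camera call takes 0.05 s, during which the arm holds its last target. There are 200 camera calls.

TASK

Fill the green hub carrier for the wheel builder: lay the silver front hub from the grey tray by its two axle ends in the carrier's free pair of notches, setting it down rather than dropping it, and let it go. Then take the carrier by the middle of its orange handle, lift it straight up about 10 cm clear of the bench and finish while still holding it there, steady and level, with both hubs in their notches. Never tip the carrier, and leave the black rear hub and all the other things where they are.

Things in the scene. Friction and masses are not known exactly. Their poses are not given: they have to be found in the camera images.
- carrier: Loose green sheet-metal carrier, 224 (x) by 124 (y), 0.4 kg empty. Origin: centre of its underside, on the bench; z up; it may stand turned any way. Two upright cheeks, 5 mm thick, at y = +-57 to 62, 71 high (123 beside the handle); each has a 45-degree V notch at x = +85 and at x = -85, mouth about 34 wide, its walls 10 mm above the resting axle's centre.
- carrier_handle (a point): Middle of the round orange handle bar (diameter 25, 114 long along y between the cheeks), on its axis, 110 mm above the carrier's underside. Axes as the carrier's. With both hubs in, the carrier (about 0.76 kg) balances under this point, its centre of mass some 50 mm lower.
- free_notches (a point): Where the centre of the hub must come to rest: midway between the two empty notches, 85 mm to the carrier's -x side of the handle's middle and 85 mm above the carrier's underside. y runs along the axle's resting line. Between the cheeks a hub has about 7 mm of play either way along y.
- filled_notches (a point): The same point of the other pair of notches (carrier's +x side), where a silver hub already lies.
- hub_center (a point): Centre, on the axle, of the loose silver front hub to move, 0.18 kg. y: along the axle (same both ways; x, z roll with it). Barrel diameter 30; flanges diameter 46, inner faces at y = +-32; locknuts diameter 16 to y = +-50; dark axle diameter 9.5 to y = +-72. It lies level in the grey tray, axle 26 above the bench, 23 above the tray's floor, between 6 mm ribs at the flanges only.
- hub_loaded_center (a point): Centre of the equal silver hub already lying in the carrier; axes likewise. It must stay in its notches.
- tray: Fixed light grey moulded tray, 210 x 210 mm, floor 3 mm above the bench, 12 mm rims along its two sides at y = +-102 mm. Origin: centre of its underside. Two hub places at x = +50 and x = -50, axles along y; the silver hub may lie in either, the black one in the other.
- rear_hub: Black rear hub lying in the tray's other place, 176 mm long axle along y, flanges of diameter 54 mm; origin on its axle. Not to be moved.
- cone_spanner: Flat steel spanner with blue grip, 188 x 28 x 4 mm, on the bench; origin at the centre of its underside. Bystander.
- pedal: Black pedal with orange reflectors, 88 x 85 x 28 mm; origin at the centre of its underside. Bystander.
- stem: Black handlebar stem lying on its side, 121 long (x), 42 wide, 44 mm tall; origin at the centre of its underside. Bystander.
- sprocket: Steel 20-tooth sprocket lying flat, diameter 82, 4 mm thick; origin at its centre. Bystander.
- table: The bench with its black top at height 0. Fixed blue bins, 121 tall, stand along the back beyond x = 0.77 m; a fixed jar (70 tall), mallet and vice stand at the right, y below -0.53 m.
Not all that is in view belongs to the job. Leave any blue or brown look-alike of the part that bears hub_center alone. What is shaped like the part that bears hub_loaded_center but blue or brown is not meant.

How it is judged:
On the way:
1. the silver hub lies in the carrier's free notches, let go and at rest, the carrier still standing on the bench (distance between hub_center and free_notches below 0.012 m and z of hub_center in the frame of free_notches below 0.004 m and angle between the y axis of each of hub_center, hub_loaded_center and the y axis of carrier, either way round below 0.1 rad and distance between hub_loaded_center and filled_notches below 0.012 m and z of hub_loaded_center in the frame of filled_notches below 0.004 m and contact force between hub and the fingers below 0.05 N and linear speed of hub below 0.03 m/s and height (world z) of carrier below 0.008 m), for 0.2 s.
At the end, for the whole second after the job is handed in: Fingers alone carry the carrier, gripped within 40 mm of the handle's middle: underside 60 to 160 mm up, within 200 mm of its start, tilt under 0.1 rad, slower than 30 mm/s and 0.15 rad/s; both hubs in their notches (within 12 mm, at most 4 mm high, axle within 0.1 rad); no finger on the hubs (distance between hub_center and free_notches below 0.012 m and z of hub_center in the frame of free_notches below 0.004 m and angle between the y axis of each of hub_center, hub_loaded_center and the y axis of carrier, either way round below 0.1 rad and distance between hub_loaded_center and filled_notches below 0.012 m and z of hub_loaded_center in the frame of filled_notches below 0.004 m and height (world z) of carrier between 0.06 and 0.16 m and angle between carrier's own z axis and vertical below 0.1 rad and linear speed of carrier below 0.03 m/s and angular speed of carrier below 0.15 rad/s and contact force between carrier and the fingers above 3 N and distance of carrier_handle from where it was at the start of the episode below 0.2 m and distance between the grasp point and carrier_handle below 0.04 m and contact force between each of hub, hub_loaded and the fingers below 0.05 N and contact force between carrier and table below 0.1 N and contact force between carrier and tray below 0.1 N and contact force between carrier and rear_hub below 0.1 N and contact force between carrier and cone_spanner below 0.1 N and contact force between carrier and pedal below 0.1 N and contact force between carrier and stem below 0.1 N and contact force between carrier and sprocket below 0.1 N); the arm keeps its last pose, push and grip.
It fails at once if the carrier tipped by more than 0.25 rad (angle between carrier's own z axis and vertical above 0.25 rad).
It fails at once if a silver hub falls: faster than 0.5 m/s with no finger on it or on the carrier ((linear speed of hub above 0.5 m/s and contact force between each of hub, carrier and the fingers below 0.05 N) or (linear speed of hub_loaded above 0.5 m/s and contact force between each of hub_loaded, carrier and the fingers below 0.05 N)).
It fails at once if the hub already in the carrier knocked out of its notches (30 mm) (distance between hub_loaded_center and filled_notches above 0.03 m).
It fails at once if the rear hub or another bystander moved by more than 30 mm (distance of any of rear_hub, cone_spanner, pedal, stem, sprocket from where it was at the start of the episode above 0.03 m).
It also fails if it takes over 48 s, if anything falls off the work surface, if the arm or the gripper's body presses on something with over 40 N, if the wrist force passes 120 N, or if a joint passes its speed limit or range.

## Working session

There is one attempt and no reset: what is moved stays moved. The work goes in short steps, Python scripts to look and compute and a tool call to move; the robot and the scene stay as the last step left them, time stands still between calls to the robot, and variables do not carry over. Pictures are saved under pics/ and viewed, at most 10 in all, crops included, and the job is handed in when it is done.

Besides the shell and the picture viewer there is one more tool, called after "Emit:" as name(argument=value, ...) on one line, values as JSON. move_arm: Moves the arm, as the interface text tells. Its arguments: {"type":"object","properties":{"series":{"type":"string"},"jaw":{"type":"number"},"newtons":{"type":"number"}},"required":["series"]}

```bash
mkdir -p pics
cat > h.py <<'E'
import numpy as np, cv2
from rig import robot
from scipy.spatial.transform import Rotation as R
def proj(c,p):
    p=np.atleast_2d(p); q=(c["world_to_cam"]@np.c_[p,np.ones(len(p))].T)[:3]
    u=c["mtx"]@q; return (u[:2]/u[2]).T
def ray(c,uv,z):
    W=np.linalg.inv(c["world_to_cam"]); d=W[:3,:3]@np.linalg.inv(c["mtx"])@[uv[0],uv[1],1]
    o=W[:3,3]; return o+d*(z-o[2])/d[2]
def save(c,n,s=1.0,crop=None):
    im=c["img"][:,:,::-1]
    if crop: im=im[crop[1]:crop[3],crop[0]:crop[2]]
    cv2.imwrite("pics/"+n,cv2.resize(im,None,fx=s,fy=s,interpolation=cv2.INTER_CUBIC))
def go(t,yaw=None):
    "shift in tool axes mm from the present pose to world t"
    o=robot.get_obs(); r=R.from_quat(o["tool_rot"]); print("tool",np.round(o["position"],4),"shift mm",np.round(r.inv().apply(np.array(t)-o["position"])*1000,1))
E
python3 - <<'E'
from h import *
o=robot.get_obs(); print(o["time"],o["tool_rot"],R.from_quat(o["tool_rot"]).as_matrix().round(3))
for n in ["scene","top"]:
    c=robot.camera(n); save(c,n+"0.png",1.5)
    for t in ["carrier","carrier_handle","free_notches","filled_notches","hub_center","hub_loaded_center","tray","rear_hub","pedal","stem","sprocket","cone_spanner"]:
        print(n,t,[(np.round(d["xyz"],3).tolist(),round(d["p"],2),proj(c,d["xyz"])[0].round().tolist()) for d in robot.tip_of(c,t)[:3]])
E
```

```text
0.0 [ 9.75479194e-01  2.20088941e-01 -5.06496084e-05 -1.09468866e-03] [[ 0.903  0.429 -0.001]
 [ 0.429 -0.903  0.002]
 [ 0.    -0.002 -1.   ]]
scene carrier [([0.515, -0.199, -0.001], 0.61, [197.0, 181.0])]
scene carrier_handle [([0.512, -0.201, 0.112], 0.71, [194.0, 159.0])]
scene free_notches [([0.6, -0.172, 0.086], 0.98, [184.0, 188.0])]
scene filled_notches [([0.435, -0.218, 0.087], 0.64, [205.0, 146.0]), ([0.363, -0.002, 0.0], 0.3, [273.0, 177.0])]
scene hub_center [([0.305, 0.182, 0.019], 0.75, [332.0, 188.0]), ([0.291, 0.374, 0.027], 0.71, [390.0, 212.0]), ([0.5, 0.228, 0.023], 0.69, [314.0, 239.0])]
scene hub_loaded_center [([0.432, -0.222, 0.086], 0.71, [205.0, 145.0]), ([0.281, -0.238, 0.021], 0.69, [229.0, 127.0]), ([0.301, -0.427, 0.021], 0.61, [183.0, 108.0])]
scene tray [([0.551, 0.23, -0.005], 0.71, [304.0, 257.0])]
scene rear_hub [([0.596, 0.224, 0.03], 0.58, [296.0, 262.0])]
scene pedal [([0.704, -0.012, -0.0], 0.87, [208.0, 253.0]), ([0.362, -0.001, -0.004], 0.68, [274.0, 178.0])]
scene stem [([0.491, 0.47, 0.001], 0.59, [388.0, 282.0])]
scene sprocket [([0.505, -0.
[... 439 characters left out ...]
0.233, 0.022], 0.57, [199.0, 200.0]), ([0.304, 0.18, 0.023], 0.49, [212.0, 254.0])]
top hub_loaded_center [([0.433, -0.218, 0.084], 0.67, [325.0, 217.0]), ([0.28, -0.24, 0.023], 0.58, [329.0, 261.0])]
top tray [([0.553, 0.233, 0.0], 0.77, [200.0, 186.0])]
top rear_hub [([0.594, -0.172, 0.087], 0.63, [311.0, 172.0]), ([0.6, 0.222, 0.027], 0.59, [202.0, 172.0])]
top pedal [([0.707, -0.015, -0.002], 0.7, [267.0, 147.0])]
top stem [([0.496, 0.463, -0.001], 0.9, [138.0, 201.0]), ([0.512, -0.202, 0.115], 0.51, [321.0, 194.0])]
top sprocket [([0.502, -0.463, 0.002], 0.81, [386.0, 201.0]), ([0.496, 0.462, 0.0], 0.63, [138.0, 201.0])]
top cone_spanner [([0.544, -0.005, -0.002], 0.45, [264.0, 189.0])]
```

View pics/scene0.png

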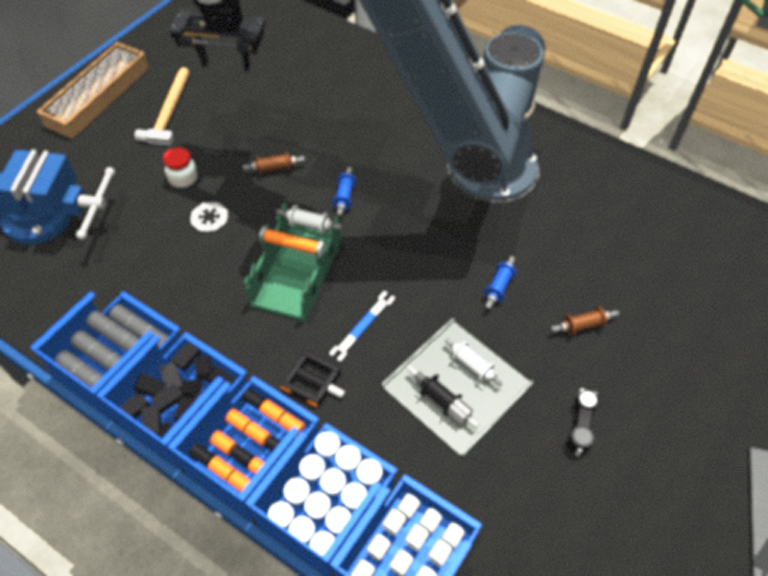

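View pics/top0.png

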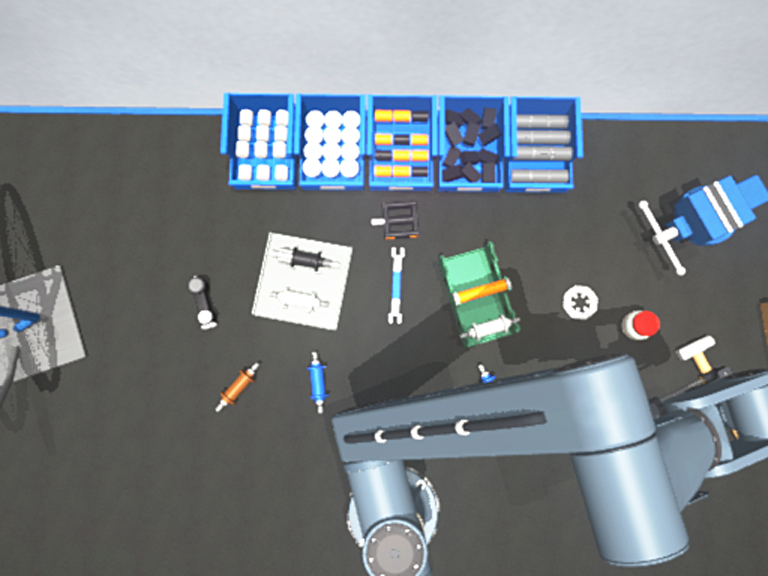

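The scene view shows the silver hub in the tray at about (471,362)/1.5, next to the black rear hub. The carrier, at (295,262)/1.5, has its filled notches on the side nearer the robot and its free notches on the far side, which matches the network reports. The blue and brown hubs lie on the bench and can be ignored. I'm moving towards the tray.

Emit:
move_arm(series="183 -206 -90 0 0 -57; 183 -206 -90 0 0 -57; 183 -206 -90 0 0 -57; 183 -206 -90 0 0 -57; 183 -206 -90 0 0 -57; 183 -206 -90 0 0 -57; 183 -206 -90 0 0 -57; 183 -206 -90 0 0 -57", jaw=0.8, newtons=25)

```text
time: 1.97
position: [0.3464, -0.2937, 0.2985]
tool_rot: [0.749, 0.663, 0.001, 0.0]
ft_force: [-0.1, -0.3, -0.3]
grip_width: 0.0698
grip_force: 0.0
```

```bash
cat >> h.py <<'E'
def plan(t,ydeg):
    "shift (tool axes, mm) and turn (deg) to TCP t, tool down, tool-y heading ydeg"
    o=robot.get_obs(); r=R.from_quat(o["tool_rot"]); a=np.radians(ydeg)
    y=np.array([np.cos(a),np.sin(a),0]); z=np.array([0,0,-1.]); g=R.from_matrix(np.c_[np.cross(y,z),y,z])
    print("t",o["time"],"at",np.round(o["position"],4),"f",np.round(o["ft_force"],1),"shift",np.round(r.inv().apply(np.array(t)-o["position"])*1000,1),"turn",np.round((r.inv()*g).as_rotvec(degrees=True),2))
E
python3 -c "
from h import *
plan([.498,.230,.22],-4.6)"
```

```text
t 1.9667 at [ 0.3464 -0.2937  0.2985] f [-0.1 -0.3 -0.3] shift [538.1  87.   79.5] turn [ 0.14 -0.09 -2.34]
```

Emit:
move_arm(series="310 50 0 0 0 -2; 310 50 0 0 0 -2; 310 50 0 0 0 -2; 310 50 0 0 0 -2; 310 50 0 0 0 -2; 310 50 0 0 0 -2; 310 50 0 0 0 -2; 310 50 0 0 0 -2")

```text
time: 2.63
position: [0.4359, 0.0047, 0.2966]
tool_rot: [0.74, 0.673, 0.001, -0.0]
ft_force: [-0.4, 0.7, -1.3]
grip_width: 0.0696
grip_force: 0.0
```

Emit:
move_arm(series="228 37 70 0 0 0; 228 37 70 0 0 0; 228 37 70 0 0 0; 228 37 70 0 0 0; 228 37 70 0 0 0; 228 37 70 0 0 0; 228 37 70 0 0 0; 228 37 70 0 0 0")

```text
time: 3.3
position: [0.4941, 0.2256, 0.2254]
tool_rot: [0.739, 0.673, -0.001, -0.0]
ft_force: [0.7, 0.3, -1.2]
grip_width: 0.0697
grip_force: 0.0
```

Run:
```python
from h import *
plan([.498,.230,.22],-4.6)
c=robot.camera("wrist"); save(c,"w1.png",1.5)
for t in ["hub_center","rear_hub","tray"]:
    print(t,[(np.round(d["xyz"],4).tolist(),round(d["p"],2),proj(c,d["xyz"])[0].round().tolist()) for d in robot.tip_of(c,t)[:3]])
```

```text
t 3.3 at [0.4941 0.2256 0.2254] f [ 0.7  0.3 -1.2] shift [4.8 3.5 5.4] turn [-0.09  0.05 -0.77]
hub_center [([0.302, 0.1851, 0.0218], 0.86, [116.0, 213.0]), ([0.2921, 0.3766, 0.0206], 0.62, [75.0, 63.0]), ([0.4983, 0.232, 0.0266], 0.57, [257.0, 166.0])]
rear_hub [([0.6028, 0.2224, 0.0279], 0.66, [339.0, 166.0])]
tray [([0.5538, 0.2279, -0.002], 0.58, [297.0, 162.0])]
```

View pics/w1.png

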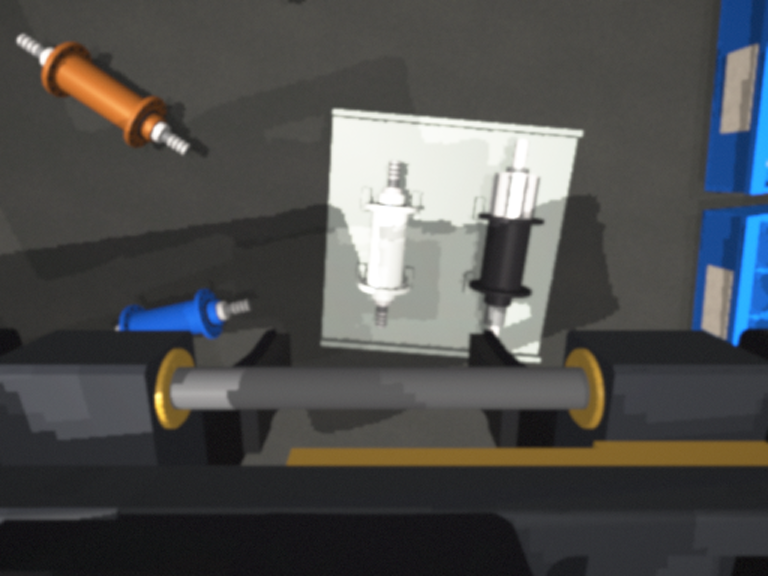

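The wrist view shows the silver hub with axle ends at (398,163) and (381,325) in the 1.5x picture. I'll work out its yaw and centre from those.

Run:
```python
from h import *
c=robot.camera("wrist")
P=lambda u,v,z: ray(c,(u/1.5,v/1.5),z)
a,b=P(398,163,.026),P(381,325,.026); print(a,b,(a+b)/2,np.linalg.norm(a-b),np.degrees(np.arctan2(*(a-b)[:2])))
for q in [((332,112),(322,343)),((582,133),(540,358))]:
    a,b=[P(*x,.005) for x in q]; print(a,b,np.linalg.norm(a-b),np.degrees(np.arctan2(*(a-b)[:2])))
plan([.498,.231,.12],-5)
```

```text
[0.51628362 0.29963187 0.026     ] [0.48864542 0.16131432 0.026     ] [0.50246452 0.23047309 0.026     ] 0.1410518256334757 11.299853051499603
[0.46547263 0.34674669 0.005     ] [0.42978156 0.14151017 0.005     ] 0.2083167827573252 9.86520148042799
[0.67552216 0.30900893 0.005     ] [0.63829059 0.10512729 0.005     ] 0.20725326646217873 10.348958272099852
t 3.55 at [0.4947 0.223  0.2269] f [0.1 0.4 0.1] shift [  8.3   2.4 106.9] turn [ 0.05 -0.   -0.68]
```

Run:
```python
from h import *
plan([.501,.231,.11],-10.3)
```

```text
t 3.55 at [0.4947 0.223  0.2269] f [0.1 0.4 0.1] shift [  8.6   5.4 116.9] turn [ 0.05 -0.    4.62]
```

Emit:
move_arm(series="9 5 40 0 0 5; 9 5 80 0 0 5; 9 5 117 0 0 5; 9 5 117 0 0 5; 9 5 117 0 0 5; 9 5 117 0 0 5")

```text
time: 4.05
position: [0.502, 0.2324, 0.1111]
tool_rot: [0.77, 0.639, 0.001, 0.001]
ft_force: [1.0, -0.1, 0.4]
grip_width: 0.0699
grip_force: 0.0
```

Run:
```python
from h import *
plan([.501,.231,.032],-10.3)
c=robot.camera("wrist"); save(c,"w2.png",1.5)
print([(np.round(d["xyz"],4).tolist(),round(d["p"],2),proj(c,d["xyz"])[0].round().tolist()) for d in robot.tip_of(c,"hub_center")[:3]])
print(proj(c,[.501,.231,.026])*1.5)
```

```text
t 4.05 at [0.502  0.2324 0.1111] f [ 1.  -0.1  0.4] shift [-1.7 -1.  79.1] turn [ 0.16 -0.07 -0.33]
[([0.5005, 0.2352, 0.026], 0.89, [252.0, 191.0])]
[[380.19003366 293.54176433]]
```

View pics/w2.png

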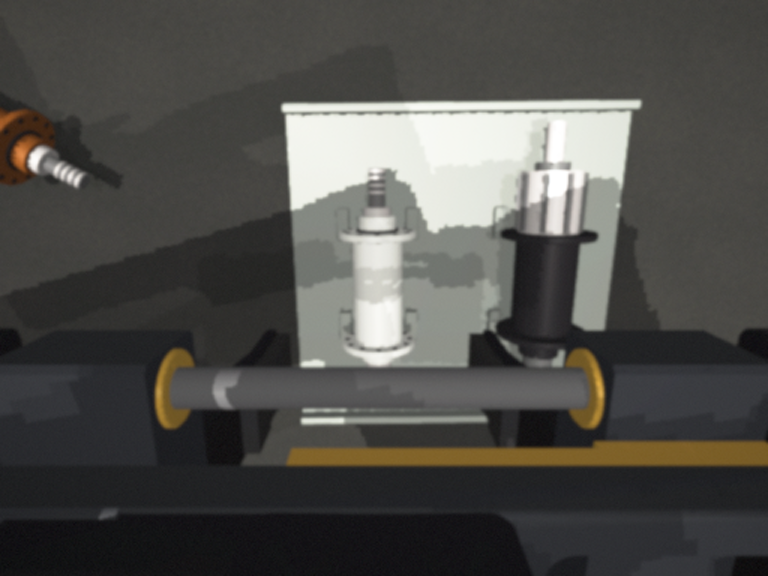

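The hub is aligned with the picture, its axle vertical at column 378, with the flanges at rows 238 and 340. The axle tip is at (377,168).

Run:
```python
from h import *
c=robot.camera("wrist")
d=np.array([np.sin(.18),np.cos(.18),0])
P=lambda u,v,z: ray(c,(u/1.5,v/1.5),z)
print(P(377,168,.026)-.072*d, (P(378,238,.026+.0)-.034*d), P(378,300,.041))
plan([.501,.234,.032],-10.3)
```

```text
[0.50088273 0.23413086 0.026     ] [0.50079067 0.23180002 0.026     ] [0.50050077 0.23161413 0.041     ]
t 4.2 at [0.5025 0.233  0.1121] f [ 1.2  0.  -0.4] shift [ 0.6 -2.1 80.1] turn [ 0.3  -0.13 -0.29]
```

Emit:
move_arm(series="1 -2 25 0 0 0; 1 -2 50 0 0 0; 1 -2 65 0 0 0; 1 -2 75 0 0 0; 1 -2 79 0 0 0; 1 -2 79 0 0 0; 1 -2 79 0 0 0")

```text
time: 4.78
position: [0.4996, 0.2343, 0.0313]
tool_rot: [0.769, 0.639, 0.001, 0.0]
ft_force: [0.4, 0.8, 0.2]
grip_width: 0.0695
grip_force: 0.0
```

Emit:
move_arm(series="0 0 0 0 0 0; 0 0 0 0 0 0; 0 0 0 0 0 0; 0 0 0 0 0 0; 0 0 0 0 0 0; 0 0 0 0 0 0", jaw=0, newtons=25)

```text
time: 5.28
position: [0.4987, 0.2341, 0.0304]
tool_rot: [0.769, 0.639, 0.0, 0.0]
ft_force: [-0.3, -0.2, -1.0]
grip_width: 0.0379
grip_force: 0.0
```

Emit:
move_arm(series="0 0 0 0 0 0; 0 0 0 0 0 0; 0 0 0 0 0 0; 0 0 0 0 0 0; 0 0 0 0 0 0; 0 0 0 0 0 0")

```text
time: 5.78
position: [0.4986, 0.2341, 0.0302]
tool_rot: [0.769, 0.639, -0.0, -0.0]
ft_force: [-0.3, -0.3, -0.4]
grip_width: 0.0022
grip_force: 0.0
```

Emit:
move_arm(series="0 0 -20 0 0 0; 0 0 -50 0 0 0; 0 0 -90 0 0 0; 0 0 -130 0 0 0; 0 0 -170 0 0 0; 0 0 -210 0 0 0; 0 0 -210 0 0 0")

```text
time: 6.37
position: [0.5038, 0.2355, 0.2488]
tool_rot: [0.769, 0.639, 0.008, 0.004]
ft_force: [1.4, -0.3, 1.1]
grip_width: 0.0006
grip_force: 0.0
```

Run:
```python
from h import *
o=robot.get_obs();print(o["grip_width"],o["grip_force"])
plan([.58,-.10,.26],20)
```

```text
0.0006161701154502661 0.0
t 6.3667 at [0.5038 0.2355 0.2488] f [ 1.4 -0.3  1.1] shift [-315.8  136.6  -11.3] turn [  1.    -0.17 -30.56]
```

The fingers shut completely, so the grasp missed. I'm looking again.

Run:
```python
from h import *
c=robot.camera("wrist"); save(c,"w3.png",1.5)
print([(np.round(d["xyz"],4).tolist(),round(d["p"],2),(proj(c,d["xyz"])[0]*1.5).round().tolist()) for d in robot.tip_of(c,"hub_center")[:4]])
```

```text
[([0.3008, 0.1866, 0.0222], 0.97, [180.0, 342.0]), ([0.4983, 0.2331, 0.0268], 0.83, [372.0, 258.0]), ([0.2899, 0.3774, 0.0225], 0.65, [102.0, 139.0])]
```

View pics/w3.png

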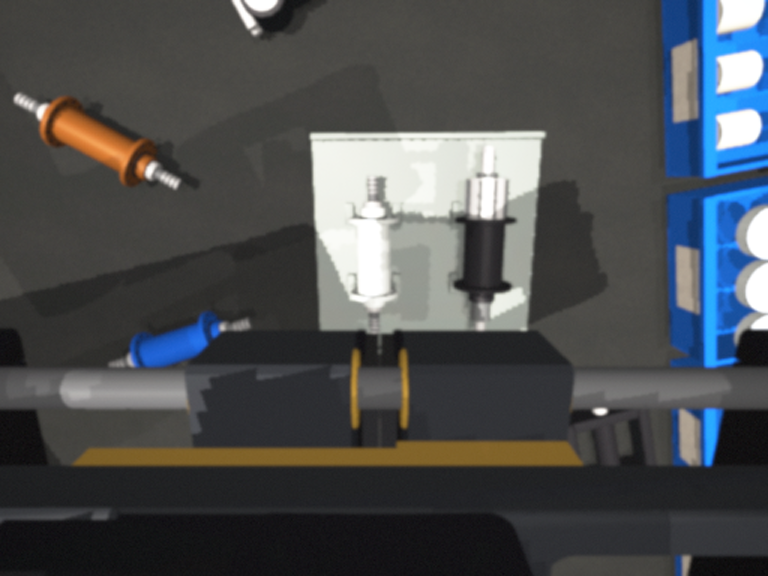

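The hub is undisturbed. I'll compare the reported TCP with the pictures to find out where the fingers really are.

Run:
```python
from h import *
o=robot.get_obs(); r=R.from_quat(o["tool_rot"]); p=o["position"]; tip=p+r.apply([0,0,.022]); print(p,tip,o["q"])
cs=robot.camera("scene"); ct=robot.camera("top"); cw=robot.camera("wrist")
print("wrist tip",proj(cw,tip)*1.5,"campos",np.linalg.inv(cw["world_to_cam"])[:3,3], "cam axis", cw["world_to_cam"][2,:3])
out=[]
for c in (cs,ct):
    im=np.ascontiguousarray(c["img"][:,:,::-1]); u=proj(c,[p,tip]); 
    x0,y0=[int(v) for v in np.clip(u[1]-[65,65],0,[382,254])]
    crop=cv2.resize(im[y0:y0+130,x0:x0+130],None,fx=3,fy=3,interpolation=cv2.INTER_CUBIC)
    for q,col in zip(u,[(0,255,255),(0,0,255)]): cv2.drawMarker(crop,tuple(((q-[x0,y0])*3).astype(int).tolist()),col,1,10,1)
    out.append(crop)
cv2.imwrite("pics/chk.png",np.hstack(out))
```

```text
[0.49965254 0.23435799 0.24236924] [0.49975841 0.23438372 0.22036951] [2.36058667e-01 3.84637496e-01 1.57822468e+00 1.23386030e-05
 1.17377822e+00 4.20469936e-01]
wrist tip [[387.24950344 324.67666686]] campos [0.50902819 0.30201316 0.4169585 ] cam axis [-0.04927799 -0.24894168 -0.96726404]
```

View pics/chk.png

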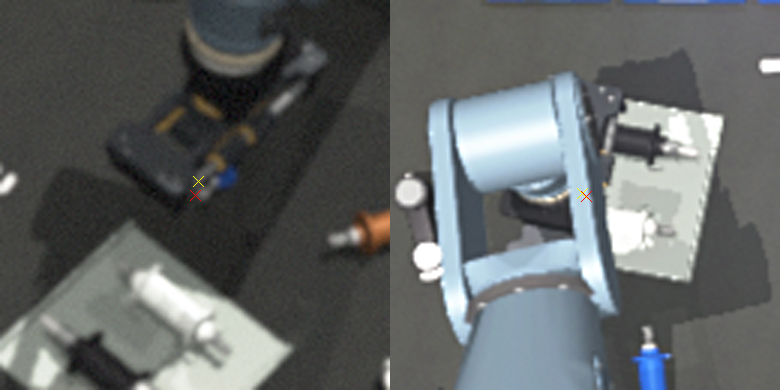

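Run:
```python
from h import *
o=robot.get_obs(); r=R.from_quat(o["tool_rot"]); p=o["position"]
c=robot.camera("wrist"); print(p,c["mtx"][0,0]*1.5)
T=np.linalg.inv(c["world_to_cam"]); print("cam in tool",r.inv().apply(T[:3,3]-p), r.inv().apply(T[:3,:3].T).round(3).tolist())
for z in (.022,.003,-.02,-.048):
    print(z,[(proj(c,p+r.apply([x,y,z]))[0]*1.5).round().tolist() for x in(-.0095,.0095) for y in (-.035,.035)])
h=robot.search_frame(c,"hub_center"); print([(d["xyz"],d["p"]) for d in h[:3]])
save(c,"w4.png",3,(180,200,330,310))
```

```text
[0.49722665 0.23368814 0.23855104] 443.29190879510054
cam in tool [ 0.06902085 -0.001576   -0.17782727] [[-0.0, 1.0, 0.0], [-0.968, -0.0, -0.253], [-0.253, -0.001, 0.968]]
0.022 [[310.0, 343.0], [455.0, 343.0], [308.0, 305.0], [457.0, 305.0]]
0.003 [[303.0, 359.0], [463.0, 359.0], [301.0, 318.0], [465.0, 318.0]]
-0.02 [[293.0, 383.0], [473.0, 383.0], [291.0, 337.0], [476.0, 337.0]]
-0.048 [[277.0, 422.0], [491.0, 422.0], [274.0, 368.0], [495.0, 368.0]]
[([0.2992, 0.193, 0.0334], 0.87), ([0.2958, 0.3742, 0.0348], 0.82), ([0.4998, 0.2353, 0.0366], 0.63)]
```

View pics/w4.png

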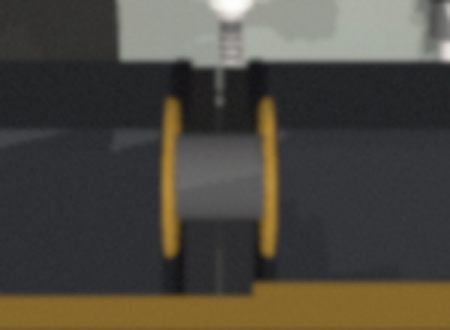

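The visible fingertips sit at row 331, with the jaws about 180 px apart. That puts them roughly 35 mm short of the stated tip position, so the fingers closed above the hub. I'll open, descend again, and probe further down in small steps while watching the force.

Run:
```python
from h import *
plan([.501,.2335,.032],-10.3)
```

```text
t 6.7167 at [0.4974 0.2337 0.2383] f [-0.1  0.1 -0.3] shift [  0.8   4.4 206.3] turn [-0.22  0.1  -0.28]
```

Emit:
move_arm(series="1 3 40 0 0 0; 1 3 80 0 0 0; 1 3 120 0 0 0; 1 3 155 0 0 0; 1 3 180 0 0 0; 1 3 195 0 0 0; 1 3 205 0 0 0; 1 3 205 0 0 0", jaw=0.8)

```text
time: 7.38
position: [0.4996, 0.2339, 0.0322]
tool_rot: [0.769, 0.639, -0.003, -0.001]
ft_force: [0.3, -0.4, 0.4]
grip_width: 0.0458
grip_force: 0.0
```

Emit:
move_arm(series="0 0 3 0 0 0; 0 0 6 0 0 0; 0 0 9 0 0 0; 0 0 9 0 0 0; 0 0 9 0 0 0")

```text
time: 7.8
position: [0.5022, 0.2346, 0.0269]
tool_rot: [0.769, 0.639, 0.001, 0.0]
ft_force: [-0.9, -0.1, -0.8]
grip_width: 0.0686
grip_force: 0.0
```

Emit:
move_arm(series="0 0 2 0 0 0; 0 0 4 0 0 0; 0 0 6 0 0 0; 0 0 6 0 0 0; 0 0 6 0 0 0")

```text
time: 8.22
position: [0.5016, 0.2345, 0.0201]
tool_rot: [0.769, 0.639, -0.0, -0.0]
ft_force: [-0.3, -0.2, -0.2]
grip_width: 0.0696
grip_force: 0.0
```

Emit:
move_arm(series="0 0 3 0 0 0; 0 0 6 0 0 0; 0 0 9 0 0 0; 0 0 12 0 0 0; 0 0 12 0 0 0; 0 0 12 0 0 0")

```text
time: 8.72
position: [0.5015, 0.2344, 0.0079]
tool_rot: [0.769, 0.639, -0.0, -0.0]
ft_force: [-0.8, -1.0, 0.5]
grip_width: 0.0694
grip_force: 0.0
```

Emit:
move_arm(series="0 0 2 0 0 0; 0 0 4 0 0 0; 0 0 6 0 0 0; 0 0 6 0 0 0")

```text
time: 9.05
position: [0.5015, 0.2344, 0.0019]
tool_rot: [0.769, 0.639, -0.0, -0.0]
ft_force: [0.1, -1.0, -0.5]
grip_width: 0.0695
grip_force: 0.0
```

Emit:
move_arm(series="0 0 2 0 0 0; 0 0 4 0 0 0; 0 0 6 0 0 0; 0 0 6 0 0 0")

```text
time: 9.38
position: [0.5015, 0.2344, -0.0042]
tool_rot: [0.769, 0.639, -0.0, -0.0]
ft_force: [-0.2, 0.3, -0.5]
grip_width: 0.0695
grip_force: 0.0
```

Emit:
move_arm(series="0 0 1 0 0 0; 0 0 2 0 0 0; 0 0 3 0 0 0; 0 0 3 0 0 0")

```text
time: 9.72
position: [0.5017, 0.2345, -0.0069]
tool_rot: [0.769, 0.639, -0.0, -0.0]
ft_force: [-0.8, 0.0, -0.3]
grip_width: 0.0699
grip_force: 0.0
```

Emit:
move_arm(series="0 0 1 0 0 0; 0 0 2 0 0 0; 0 0 3 0 0 0; 0 0 3 0 0 0")

```text
time: 10.05
position: [0.5016, 0.2345, -0.0099]
tool_rot: [0.769, 0.639, -0.0, -0.0]
ft_force: [-0.7, -0.9, 0.1]
grip_width: 0.0695
grip_force: 0.0
```

Emit:
move_arm(series="0 0 1 0 0 0; 0 0 2 0 0 0; 0 0 2 0 0 0; 0 0 2 0 0 0")

```text
time: 10.38
position: [0.5017, 0.2345, -0.0118]
tool_rot: [0.769, 0.639, -0.0, -0.0]
ft_force: [-0.1, 0.1, -0.6]
grip_width: 0.0695
grip_force: 0.0
```

Emit:
move_arm(series="0 0 1 0 0 0; 0 0 2 0 0 0; 0 0 2 0 0 0; 0 0 2 0 0 0")

```text
time: 10.72
position: [0.5019, 0.2345, -0.0129]
tool_rot: [0.769, 0.639, 0.0, 0.0]
ft_force: [-0.7, -0.7, 6.7]
grip_width: 0.07
grip_force: 3.3
```

Emit:
move_arm(series="0 0 1 0 0 0; 0 0 2 0 0 0; 0 0 2 0 0 0; 0 0 2 0 0 0")

```text
time: 11.05
position: [0.5019, 0.2346, -0.013]
tool_rot: [0.769, 0.639, 0.0, 0.0]
ft_force: [-3.6, -1.9, 20.5]
grip_width: 0.0695
grip_force: 10.3
```

Contact comes at a reported z of -0.0128, so the true tips are at reported z + 0.016 (grasp point at reported z + 0.035). I'll back off 8 mm and grip.

Emit:
move_arm(series="0 0 -8 0 0 0; 0 0 -8 0 0 0; 0 0 -8 0 0 0; 0 0 -8 0 0 0; 0 0 -8 0 0 0; 0 0 -8 0 0 0; 0 0 -8 0 0 0; 0 0 -8 0 0 0", jaw=0, newtons=30)

```text
time: 11.72
position: [0.5015, 0.2344, -0.0082]
tool_rot: [0.769, 0.639, -0.0, -0.0]
ft_force: [0.8, 0.5, -1.6]
grip_width: 0.029
grip_force: 30.0
```

Emit:
move_arm(series="0 0 0 0 0 0; 0 0 0 0 0 0; 0 0 0 0 0 0")

```text
time: 11.97
position: [0.5015, 0.2344, -0.008]
tool_rot: [0.769, 0.639, -0.0, -0.0]
ft_force: [0.8, 0.5, -2.2]
grip_width: 0.029
grip_force: 30.0
```

Emit:
move_arm(series="0 0 -15 0 0 0; 0 0 -40 0 0 0; 0 0 -70 0 0 0; 0 0 -100 0 0 0; 0 0 -130 0 0 0; 0 0 -160 0 0 0; 0 0 -185 0 0 0; 0 0 -185 0 0 0")

```text
time: 12.63
position: [0.5051, 0.2355, 0.1825]
tool_rot: [0.769, 0.639, 0.005, 0.002]
ft_force: [1.1, -0.0, -2.3]
grip_width: 0.0293
grip_force: 30.0
```

Run:
```python
from h import *
o=robot.get_obs();print(o["grip_width"],o["grip_force"])
plan([.598,-.172,.18],18)
c=robot.camera("top")
for s,n in (("top","free_notches"),("top","filled_notches"),("top","carrier_handle")):
    print(n,[(np.round(d["xyz"],4).tolist(),round(d["p"],2)) for d in robot.tip_of(c,n)[:2]])
# orange handle ends in top image
hsv=cv2.cvtColor(c["img"],cv2.COLOR_RGB2HSV); m=cv2.inRange(hsv,(5,150,120),(22,255,255)); m[:, :280]=0; m[:,360:]=0; m[:165]=0; m[235:]=0
pts=np.argwhere(m)[:,::-1].astype(float); r=cv2.minAreaRect(pts.astype(np.float32)); b=cv2.boxPoints(r); print(r)
i=np.argsort(b[:,0]); a,e=b[i[:2]].mean(0),b[i[2:]].mean(0); A,E=ray(c,a,.114),ray(c,e,.114); print(A,E,(A+E)/2,np.linalg.norm(A-E),"axle heading-> closing heading",np.degrees(np.arctan2((E-A)[0],-(E-A)[1])))
```

```text
0.02927014590556821 29.98398222254764
t 12.6333 at [0.5051 0.2355 0.1825] f [ 1.1 -0.  -2.3] shift [-383.6  166.     2.4] turn [  0.63  -0.12 -28.56]
free_notches [([0.5951, -0.1734, 0.0857], 0.6)]
filled_notches [([0.431, -0.2254, 0.0857], 0.93), ([0.5986, 0.2211, 0.0288], 0.19)]
carrier_handle [([0.5125, -0.1993, 0.1139], 0.9), ([0.5434, -0.0046, -0.0018], 0.56)]
((321.1106262207031, 193.34072875976562), (7.7830095291137695, 32.01551818847656), 75.37911987304688)
[ 0.49910693 -0.14773629  0.114     ] [ 0.52835226 -0.25516041  0.114     ] [ 0.5137296  -0.20144835  0.114     ] 0.11133386701408567 axle heading-> closing heading 15.229222189535022
```

Emit:
move_arm(series="-200 85 -10 0 0 -26; -200 85 -10 0 0 -26; -200 85 -10 0 0 -26; -200 85 -10 0 0 -26; -200 85 -10 0 0 -26; -200 85 -10 0 0 -26; -200 85 -10 0 0 -26; -200 85 -10 0 0 -26")

```text
time: 13.5
position: [0.5476, 0.021, 0.1851]
tool_rot: [0.607, 0.795, -0.001, -0.002]
ft_force: [-0.4, 0.4, -3.0]
grip_width: 0.0294
grip_force: 30.0
```

Run:
```python
from h import *
plan([.5955,-.175,.19],16)
```

```text
t 13.5 at [0.5476 0.021  0.1851] f [-0.4  0.4 -3. ] shift [-201.7   -5.3   -5.3] turn [-0.22 -0.13 -0.77]
```

Emit:
move_arm(series="-35 -1 0 0 0 -1; -75 -2 0 0 0 -1; -115 -3 0 0 0 -1; -150 -4 0 0 0 -1; -180 -5 0 0 0 -1; -201 -5 0 0 0 -1; -201 -5 0 0 0 -1; -201 -5 0 0 0 -1")

```text
time: 14.17
position: [0.5965, -0.1719, 0.1854]
tool_rot: [0.599, 0.801, 0.0, -0.002]
ft_force: [0.0, 0.7, -2.3]
grip_width: 0.0295
grip_force: 30.0
```

Run:
```python
from h import *
plan([.5955,-.175,.19],16)
c=robot.camera("wrist"); save(c,"w5.png",1.5)
for n in ("free_notches","filled_notches","carrier_handle","hub_center"):
    print(n,[(np.round(d["xyz"],4).tolist(),round(d["p"],2),(proj(c,d["xyz"])[0]*1.5).round().tolist()) for d in robot.tip_of(c,n)[:2]])
```

```text
t 14.1667 at [ 0.5965 -0.1719  0.1854] f [ 0.   0.7 -2.3] shift [-2.7 -1.9 -4.6] turn [-0.14 -0.18  0.39]
free_notches []
filled_notches []
carrier_handle [([0.514, -0.1998, 0.1104], 0.69, [235.0, 302.0])]
hub_center [([0.5906, -0.174, 0.2192], 0.62, [365.0, 379.0])]
```

View pics/w5.png

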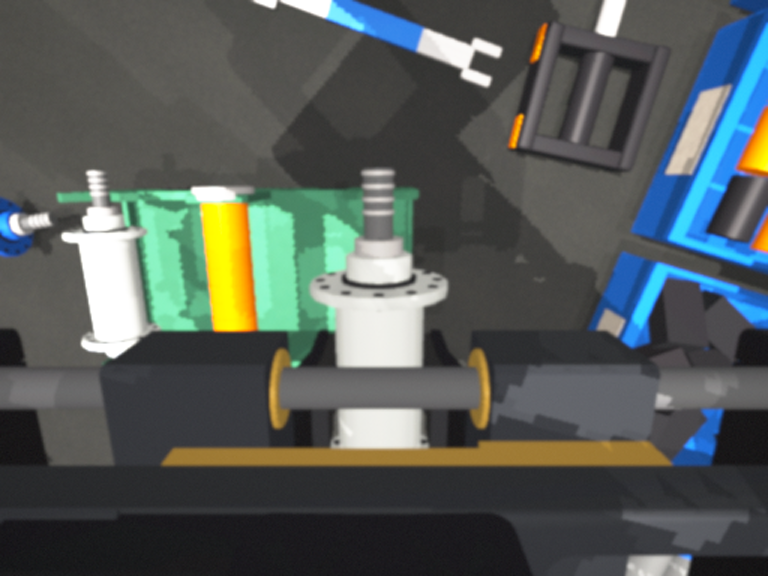

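The wrist view shows the held hub with its axle tip at (378,170). The far cheek's top runs from (60,197) to (417,190), and the handle's far end is at (225,203).

Run:
```python
from h import *
c=robot.camera("wrist"); o=robot.get_obs(); r=R.from_quat(o["tool_rot"]); Y=r.as_matrix()[:,1]; print("tool y heading",np.degrees(np.arctan2(Y[1],Y[0])),o["position"])
P=lambda u,v,z: ray(c,(u/1.5,v/1.5),z)
a,b=P(60,196,.071),P(417,189,.071); d=b-a
print("cheek",a,b,np.linalg.norm(d),np.degrees(np.arctan2(d[1],d[0])))
h=np.radians(np.degrees(np.arctan2(d[1],d[0]))); ex=np.array([np.cos(h),np.sin(h),0]); ey=np.array([-ex[1],ex[0],0])
m=(a+b)/2; cen=m-.062*ey; print("centre by cheek",cen,"free",cen+.085*ex)
print("handle col at bar top", P(226,250,.1225), "bar line offset along ex", (P(226,250,.1225)-cen)@ex)
t=P(96,172,.085); print("loaded hub rel to carrier: x,y",(t-cen)@ex,(t-.072*ey-cen)@ey)
t=P(378,170,o["position"][2]+.034); print("held hub centre",t-.072*ey, "rel tool along tool axes",r.inv().apply(t-.072*ey-o["position"]))
```

```text
tool y heading 16.538708938131848 [ 0.59696989 -0.17105915  0.18711143]
cheek [ 0.38060803 -0.17599451  0.071     ] [ 0.60151687 -0.10583379  0.071     ] 0.23178274911610586 17.61986471077595
centre by cheek [ 0.50982987 -0.20000547  0.071     ] free [ 0.59084216 -0.17427594  0.071     ]
handle col at bar top [ 0.50596785 -0.16685672  0.1225    ] bar line offset along ex 0.006353300665217613
loaded hub rel to carrier: x,y -0.08114024280859126 0.00430091182938568
held hub centre [ 0.59671717 -0.17170768  0.22111143] rel tool along tool axes [-0.00052211 -0.00044663 -0.03400018]
```

Run:
```python
from h import *
plan([.595,-.1752,.10],17)
```

```text
t 14.4667 at [ 0.597  -0.1711  0.1871] f [-0.1 -0.5 -1.8] shift [-3.5 -3.  87.1] turn [-0.03 -0.05 -0.46]
```

Emit:
move_arm(series="-3 -3 25 0 0 0; -3 -3 50 0 0 0; -3 -3 70 0 0 0; -3 -3 82 0 0 0; -3 -3 87 0 0 0; -3 -3 87 0 0 0; -3 -3 87 0 0 0")

```text
time: 15.05
position: [0.596, -0.1766, 0.101]
tool_rot: [0.599, 0.801, 0.0, 0.001]
ft_force: [-0.5, 0.5, -2.3]
grip_width: 0.0295
grip_force: 30.0
```

Run:
```python
from h import *
plan([.595,-.1752,.051],17)
c=robot.camera("wrist"); save(c,"w6.png",1.5)
for n in ("free_notches","carrier_handle","hub_center","hub_loaded_center"):
    print(n,[(np.round(d["xyz"],4).tolist(),round(d["p"],2)) for d in robot.tip_of(c,n)[:2]])
```

```text
t 15.05 at [ 0.596  -0.1766  0.101 ] f [-0.5  0.5 -2.3] shift [ 1.7 -0.6 50. ] turn [ 0.06  0.05 -0.55]
free_notches []
carrier_handle []
hub_center [([0.594, -0.1796, 0.1355], 0.82)]
hub_loaded_center [([0.4313, -0.2179, 0.0814], 0.56)]
```

View pics/w6.png

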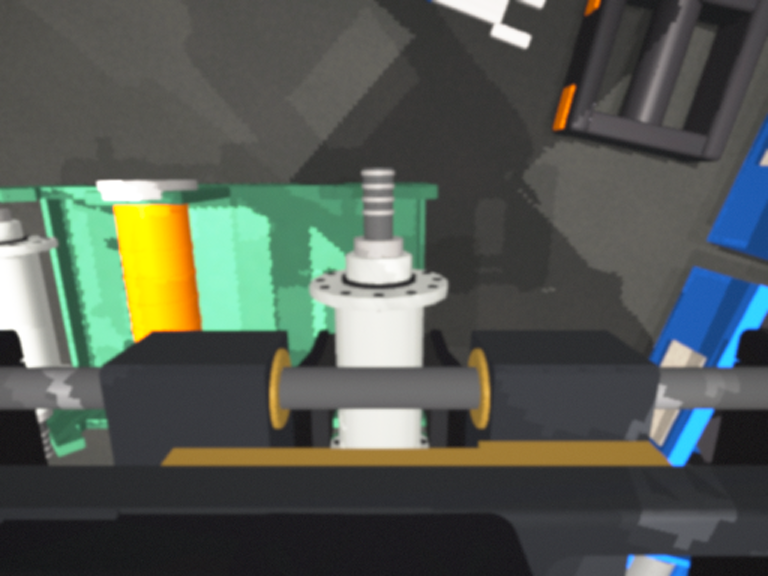

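The far cheek's corner is at (437,186) and its top is level in the picture, with the held axle at column 378. I'll work out the residual offset before lowering.

Run:
```python
from h import *
c=robot.camera("wrist"); o=robot.get_obs(); r=R.from_quat(o["tool_rot"])
P=lambda u,v,z: ray(c,(u/1.5,v/1.5),z)
k=P(437,184,.071); l=P(100,187,.071); d=k-l; h=np.arctan2(d[1],d[0]); print("heading",np.degrees(h)); h=np.radians(17)
ex=np.array([np.cos(h),np.sin(h),0]); ey=np.array([-ex[1],ex[0],0])
f=k-.027*ex-.062*ey; print("free",f,"shift",r.inv().apply(f-o["position"])*1e3)
plan([.595,-.1752,.051],17)
```

```text
heading 16.89744615792771
free [ 0.5938645  -0.17406838  0.071     ] shift [ 3.17528669 -1.13019579 30.19897575]
t 15.35 at [ 0.5958 -0.1768  0.1012] f [-0.1 -0.1 -1.9] shift [ 1.8 -0.4 50.2] turn [ 0.07  0.07 -0.57]
```

Emit:
move_arm(series="2 -1 8 0 0 0; 2 -1 18 0 0 0; 2 -1 28 0 0 0; 2 -1 36 0 0 0; 2 -1 42 0 0 0; 2 -1 45 0 0 0; 2 -1 45 0 0 0; 2 -1 45 0 0 0")

```text
time: 16.02
position: [0.5938, -0.1749, 0.0549]
tool_rot: [0.599, 0.801, -0.0, -0.0]
ft_force: [-0.3, 0.1, -2.4]
grip_width: 0.029
grip_force: 30.0
```

Emit:
move_arm(series="0 0 1 0 0 0; 0 0 2 0 0 0; 0 0 3 0 0 0; 0 0 3 0 0 0")

```text
time: 16.35
position: [0.5938, -0.175, 0.0524]
tool_rot: [0.599, 0.801, 0.0, 0.0]
ft_force: [0.2, -0.0, -2.0]
grip_width: 0.0293
grip_force: 30.0
```

Emit:
move_arm(series="0 0 1 0 0 0; 0 0 2 0 0 0; 0 0 2 0 0 0; 0 0 2 0 0 0")

```text
time: 16.68
position: [0.595, -0.1751, 0.0511]
tool_rot: [0.599, 0.801, 0.001, 0.001]
ft_force: [1.4, 2.1, 2.8]
grip_width: 0.0291
grip_force: 30.0
```

Emit:
move_arm(series="0 1 0 0 0 0; 0 1 1 0 0 0; 0 1 1 0 0 0; 0 1 1 0 0 0")

```text
time: 17.02
position: [0.5954, -0.1749, 0.0505]
tool_rot: [0.599, 0.801, 0.0, 0.001]
ft_force: [0.4, 1.3, 8.1]
grip_width: 0.0293
grip_force: 30.0
```

Seated. Releasing now.

Emit:
move_arm(series="0 0 -0.5 0 0 0; 0 0 -0.5 0 0 0; 0 0 -0.5 0 0 0; 0 0 -0.5 0 0 0; 0 0 -0.5 0 0 0; 0 0 -0.5 0 0 0; 0 0 -0.5 0 0 0; 0 0 -0.5 0 0 0", jaw=0.65)

```text
time: 17.68
position: [0.5946, -0.1746, 0.0496]
tool_rot: [0.599, 0.801, -0.0, -0.0]
ft_force: [-0.5, -0.4, -0.2]
grip_width: 0.0562
grip_force: 0.0
```

Emit:
move_arm(series="0 0 -10 0 0 0; 0 0 -25 0 0 0; 0 0 -45 0 0 0; 0 0 -70 0 0 0; 0 0 -95 0 0 0; 0 0 -120 0 0 0; 0 0 -120 0 0 0; 0 0 -120 0 0 0")

```text
time: 18.35
position: [0.5959, -0.1751, 0.1723]
tool_rot: [0.599, 0.801, 0.0, 0.002]
ft_force: [-1.0, 0.7, -0.1]
grip_width: 0.0565
grip_force: 0.0
```

Run:
```python
from h import *
print(robot.get_obs()["grip_width"])
plan([.5137,-.20,.15],17)
c=robot.camera("wrist"); save(c,"w7.png",1.5)
for n in ("hub_center","hub_loaded_center","carrier_handle"):
    print(n,[(np.round(d["xyz"],4).tolist(),round(d["p"],2),(proj(c,d["xyz"])[0]*1.5).round().tolist()) for d in robot.tip_of(c,n)[:3]])
```

```text
0.056492968545237526
t 18.35 at [ 0.5959 -0.1751  0.1723] f [-1.   0.7 -0.1] shift [ -0.5 -85.9  22. ] turn [ 0.2   0.19 -0.57]
hub_center [([0.5916, -0.1755, 0.0856], 0.9, [374.0, 290.0])]
hub_loaded_center [([0.4325, -0.22, 0.0809], 0.57, [109.0, 284.0])]
carrier_handle [([0.5143, -0.2, 0.1106], 0.97, [230.0, 304.0])]
```

View pics/w7.png

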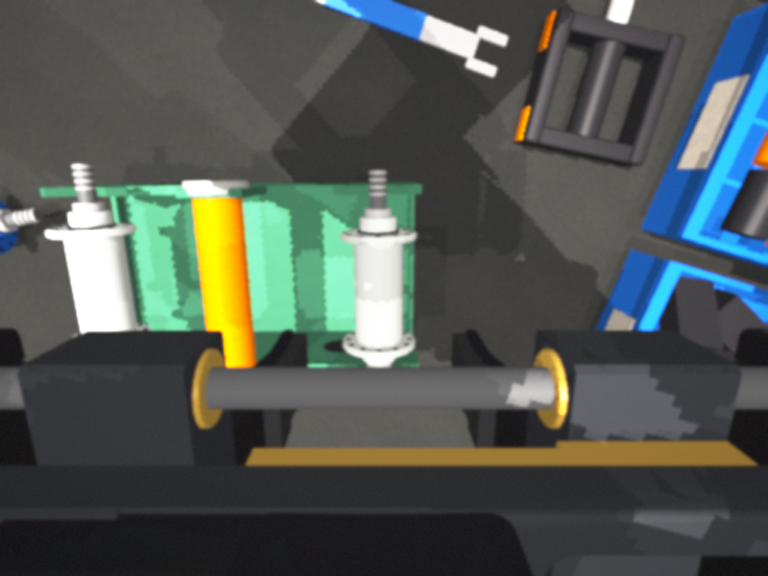

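The hub lies in the free notches (centre at (378,290)) and the other hub is still in place. Going to the handle.

Emit:
move_arm(series="0 -25 0 0 0 0; 0 -50 0 0 0 0; 0 -70 0 0 0 -0.5; 0 -82 0 0 0 -0.5; 0 -85 0 0 0 -0.5; 0 -85 0 0 0 -0.5; 0 -85 0 0 0 -0.5; 0 -85 0 0 0 -0.5")

```text
time: 19.22
position: [0.5144, -0.1987, 0.1698]
tool_rot: [0.595, 0.804, 0.0, 0.001]
ft_force: [-0.6, 0.1, -0.9]
grip_width: 0.0568
grip_force: 0.0
```

Run:
```python
from h import *
plan([.5137,-.20,.075],17)
```

```text
t 19.2167 at [ 0.5144 -0.1987  0.1698] f [-0.6  0.1 -0.9] shift [-0.9 -1.1 94.8] turn [ 0.06  0.04 -0.05]
```

Emit:
move_arm(series="-1 -1 25 0 0 0; -1 -1 50 0 0 0; -1 -1 70 0 0 0; -1 -1 82 0 0 0; -1 -1 90 0 0 0; -1 -1 95 0 0 0; -1 -1 95 0 0 0; -1 -1 95 0 0 0")

```text
time: 19.88
position: [0.5132, -0.2, 0.075]
tool_rot: [0.595, 0.804, 0.0, 0.0]
ft_force: [-0.5, 1.1, 0.2]
grip_width: 0.0564
grip_force: 0.0
```

Emit:
move_arm(series="0 0 0 0 0 0; 0 0 0 0 0 0; 0 0 0 0 0 0; 0 0 0 0 0 0; 0 0 0 0 0 0; 0 0 0 0 0 0; 0 0 0 0 0 0; 0 0 0 0 0 0", jaw=0, newtons=45)

```text
time: 20.55
position: [0.5134, -0.2, 0.0751]
tool_rot: [0.595, 0.803, 0.0, 0.001]
ft_force: [2.8, 0.9, 1.0]
grip_width: 0.0238
grip_force: 45.0
```

Emit:
move_arm(series="0 0 -1 0 0 0; 0 0 -3 0 0 0; 0 0 -6 0 0 0; 0 0 -10 0 0 0; 0 0 -15 0 0 0; 0 0 -20 0 0 0; 0 0 -25 0 0 0; 0 0 -30 0 0 0")

```text
time: 21.22
position: [0.5125, -0.1999, 0.1054]
tool_rot: [0.595, 0.803, -0.0, 0.0]
ft_force: [0.2, -0.3, -7.9]
grip_width: 0.0238
grip_force: 45.0
```

Emit:
move_arm(series="0 0 -5 0 0 0; 0 0 -10 0 0 0; 0 0 -15 0 0 0; 0 0 -20 0 0 0; 0 0 -25 0 0 0; 0 0 -30 0 0 0; 0 0 -35 0 0 0; 0 0 -40 0 0 0")

```text
time: 21.88
position: [0.5124, -0.1998, 0.1452]
tool_rot: [0.595, 0.803, -0.0, -0.0]
ft_force: [-0.3, 0.1, -7.0]
grip_width: 0.0242
grip_force: 45.0
```

Emit:
move_arm(series="0 0 -5 0 0 0; 0 0 -10 0 0 0; 0 0 -15 0 0 0; 0 0 -20 0 0 0; 0 0 -24 0 0 0; 0 0 -27 0 0 0; 0 0 -29 0 0 0; 0 0 -30 0 0 0")

```text
time: 22.55
position: [0.5126, -0.1999, 0.1751]
tool_rot: [0.595, 0.803, 0.0, 0.0]
ft_force: [0.4, 0.4, -8.2]
grip_width: 0.0242
grip_force: 45.0
```

Emit:
move_arm(series="0 0 0 0 0 0; 0 0 0 0 0 0; 0 0 0 0 0 0; 0 0 0 0 0 0; 0 0 0 0 0 0; 0 0 0 0 0 0; 0 0 0 0 0 0; 0 0 0 0 0 0")

```text
time: 23.22
position: [0.5125, -0.1999, 0.1747]
tool_rot: [0.595, 0.803, -0.0, -0.0]
ft_force: [0.2, 0.0, -7.1]
grip_width: 0.0238
grip_force: 45.0
```

Run:
```python
from h import *
o=robot.get_obs(); print(o["time"],o["ft_force"],o["moment"],o["grip_force"],np.abs(o["joint_velocities"]).max(),o["position"])
for v in ("scene","wrist"):
    c=robot.camera(v)
    if v=="scene": save(c,"end.png",3,(120,70,300,230))
    for n in ("hub_center","hub_loaded_center","carrier_handle","free_notches","filled_notches"):
        print(v,n,[(np.round(d["xyz"],3).tolist(),round(d["p"],2)) for d in robot.tip_of(c,n) if d["xyz"][2]>.06])
```

```text
23.2167 [ 0.20748165  0.04761851 -7.12884042] [-0.01846826 -0.09229244 -0.0243889 ] 44.9508310854435 0.002112937911227574 [ 0.51247302 -0.19988752  0.17468172]
scene hub_center [([0.591, -0.18, 0.182], 0.82)]
scene hub_loaded_center [([0.43, -0.22, 0.184], 0.52)]
scene carrier_handle [([0.513, -0.203, 0.209], 0.93)]
scene free_notches [([0.598, -0.174, 0.183], 0.58)]
scene filled_notches [([0.436, -0.223, 0.184], 0.74)]
wrist hub_center [([0.591, -0.178, 0.184], 0.63)]
wrist hub_loaded_center [([0.43, -0.221, 0.181], 0.94)]
wrist carrier_handle [([0.512, -0.199, 0.209], 0.56)]
wrist free_notches []
wrist filled_notches []
```

The wrist carries 7.4 N, which matches the full carrier. Both hubs are level at z of about 0.183, and the arm is still. Handing in.

```bash
python3 -c "
from rig import robot
print(robot.hand_in())"
```

```text
the job is handed in; nothing more can be done
None
```

The silver hub is in the carrier's free notches, and I handed the job in with the carrier held about 10 cm up by its handle, steady and level with both hubs in place; the hand-in returned no verdict. The first grasp missed because the fingertips sit about 38 mm short of the stated tool position; I measured that by touching the tray floor and corrected for it.

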